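# Spring an R-clip onto the pivot pin of a swivel board holder

## Task

The pivot pin of the blue board holder has lost its retainer. Push the big R-clip's straight leg through the cross hole in the pin until the clip's bow springs over the pin and it sits fully home, lying flat on the deck; the pin can turn, so look or feel for which way its hole points and do not ram the clip against it. Leave the wire spool and the tape roll on the deck where they are, and let go.

Things in the scene. Friction and masses are not known exactly. Their poses are not given: they have to be found in the camera images.
- stand: Board holder, fixed. Its flat blue deck, 200 mm wide (y), is 44 mm above the bench, from 215 mm before the pin to 50 mm behind it. Origin on the bench under the pin; x points from the deck's front edge over the pin to the circuit board held behind (up to 65 mm above the bench, from 67 mm behind the pin).
- pin_hole (a point): The pin's axis at deck height; axes as the stand's (it does not turn with the pin). Upright steel pin, 28 mm in diameter, 24 mm high above the deck. The level cross hole runs right through the pin's axis: 10 mm wide and high, its floor flush with the deck, mouth edges broken by 2 mm, so a clip lying flat slides in.
- pin_top (a point): Centre of the pin's top, axes as the stand's. The pin turns stiffly (0.12 N m) about its axis; its turn is not measured. The hole points anywhere within 0.65 rad either side of the stand's x axis; the red line on the pin's top runs parallel to it. A leg up to about 0.15 rad askew turns the pin to suit; more askew it jams part-way or stops outside.
- clip: R-clip of 7 mm steel wire lying flat, 146 mm long, 110 to 200 g. Origin under the straight leg (3.5 mm below the wire's centre), at the point that lies on the pin's axis when home. x runs along the leg to its tip, z up. The leg's end touches the pin's outside when the origin is about 72 mm from the pin's axis.
- clip_eye (a point): Centre of the closed eye at the clip's rear, 63 mm behind the clip's origin, 3.5 mm above its underside: 37 mm wide outside (y), with straight sides 12 mm long parallel to x, good to grip from above. On its rear end sits a red plastic thumb pad, 18 mm high from the clip's underside, 26 mm wide, its flat rear face 23 mm behind this point, good to push on.
- clip_tip (a point): Rounded end of the straight leg, 59.5 mm ahead of the clip's origin.
- clip_throat (a point): Narrowest point of the bow, the springy leg on the clip's +y side (x = +19 mm; its flared end at x = +38, y = +20 mm). The leg is through the pin before the flare meets it, origin about 33 mm from the axis. From there a level push of about 7 to 20 N along x spreads the bow (more if pressed down); then it springs over and home. A stop welded to the leg's -y side meets the pin 2 mm beyond home.
- clip_bow (a joint): How far the bow is sprung open about its root by the eye, rad: 0 relaxed, about 0.12 as its throat passes the pin, back near 0 when home.
- wire_spool: Grey solder spool, 48 mm in diameter, 30 mm high, loose on the deck left of the pin: not to be disturbed. Origin under its centre.
- tape_roll: Amber tape roll, 64 mm in diameter, 12 mm high, loose on the deck right of the pin: not to be disturbed. Origin under its centre.
Not all that is in view belongs to the job. Of the things that look like the clip, the larger one is meant.

How it is judged:
By the outcome, as a careful person would: the job done as asked, in the order asked, and still so for the second after the job is handed in, with the robot touching nothing.
It also fails if it takes over 58 s, if anything falls off the work surface, if the arm or the gripper's body presses on something with over 40 N, if the wrist force passes 120 N, or if a joint passes its speed limit or range.

## Robot

A 6-joint arm with a two-finger parallel gripper is mounted at the origin on a cart in front of the work surface, level with it; the furniture and walls round the work are solid. World frame = base frame: x ahead of the robot, y to its left, z up, the work surface at z = 0. Lengths are in m, angles in rad, forces in N, time in s.
With the tool pointing down it reaches from about 0.35 to 0.975 m from the base axis. Payload 4.9 kg.
Tool frame: the origin (TCP) lies midway between the tips of the shut fingers; the grasp point (between the pads) lies behind it (manip.grasp_offset is the y of the grasp point in the tool frame, in m); y points along the fingers, z is the direction in which the jaws open and shut, and the axes are right-handed (so a half turn about y gives the same grasp; the last joint's range is limited). The gripper opens to 85 mm and grips with 20 to 120 N. Pads are 22 mm wide; open, the fingers measure 114 mm over their backs; the gripper's body (76 mm by 85 mm) begins 54 mm behind the grasp point. The pads swing forward as they close: fully open they stand 13 mm farther back than shut.
Start: joints at [1.186, 0.053, 1.613, -0, 1.476, -0.119], TCP at [0.164, 0.603, 0.231] pointing down, gripper open.
Joint ranges: [-3.01, 3.01], [-1.01, 2.22], [0.06, 2.58], [-1.02, 4.17], [0.09, 2.62], [-3.14, 3.14]. Speed limits (rad/s): [2.57, 2.57, 3.14, 3.14, 3.14, 3.14].

## Interface

Orientations are given as a unit quaternion [w, x, y, z].
In Python, from plant import manip gives the robot as it stands. The module is installed in compiled form; this text tells all that it offers.
- The arm moves only by the shell command python3 -m jog 'ROWS'. ROWS is a JSON object of lists of equal length, an entry for each row: "offset": the shift along the world's x, y, z in units of 50 mm (1.0 is 50 mm), a list of three; "angular": the turn, a rotation vector about the world's x, y, z in units of 6 degrees (1.0 is 6 degrees), a list of three; "jaw": the finger opening in mm, from 0 to 85.4. In form: {"offset": [[tx, ty, tz], ...], "angular": [[ax, ay, az], ...], "jaw": [jaw, ...]}. A call has 1 to 12 rows; each row shifts and turns the commanded pose from where the row before left it; what a row does not reach is not made up. A row lasts 1/10 s, in which the tool goes at most 50 mm and 8.59 degrees, less where a joint would pass 70% of its speed; a pose out of reach is approached as far as the arm can. A call is refused whole if a number of a shift passes 1 or a number of a turn 1, either way. A call with a gripper value outside its range is refused whole. The fingers move at their own pace and stop on an object; the grip force is fixed at half the most. Time passes only in rows, so rows that do not move let the fingers close. It gives the time, the measured TCP pose, the force and the opening at its end, in the units of the state.
- manip.state(): the state, without advancing time (a new reading comes with each control period).
- manip.grab_frame(name): name is "scene" or "top"; returns the picture (480x640x3 uint8, blue, green, red); there is no depth.
- manip.camera_model(name): a dict with "fx", "fy", "cx", "cy" (pixels), "k1" (the pictures are not rectified: a ray, as slopes to the right and down, at radius r is drawn at 1 + k1 r^2 times it, then the intrinsics apply), "rvec" (rotation vector, rad) and "tvec" (3), from world to camera coordinates, as OpenCV has them. Camera axes: x right, y down, z forward; pixel columns grow to the right and rows downward; lengths in m; the calibration is good to about 2 mm. A picture is of the moment at which its call begins. camera_model takes no time and is no camera call.
- manip.job_done(): hands the job in, once; it reports no verdict.
The state is a dict: "time": time; "joint_pos": joint angles; "joint_vel": joint speeds; "joint_efforts": joint torques, N m; "tool_pos": TCP position; "tool_rot": TCP orientation; "contact_force": force on the tool from outside, world axes, zero at the start; "ft_torque": the same for the moment, N m; "gripper_width": opening from 0.0 (shut) to 1.0 (fully open).
Only numpy, scipy, OpenCV 4.12 (cv2) and the standard library are available. Lean on these libraries where they do the work, as an engineer would, in place of code of your own. Each camera call takes 0.05 s, during which the arm holds its last target.

## Working session

There is one attempt and no reset: what is moved stays moved. The work goes in short steps, Python scripts to look and compute and a shell command to move; the robot and the scene stay as the last step left them, time stands still between calls to the robot, and variables do not carry over. Pictures are saved under pics/ and viewed, and the job is handed in when it is done.

```bash
mkdir -p pics; python3 - <<'E'
from plant import manip
import cv2
s=manip.state()
for k,v in s.items(): print(k,v)
print(manip.grasp_offset)
for n in("scene","top"):
    print(n,manip.camera_model(n)); cv2.imwrite(f"pics/{n}0.png",manip.grab_frame(n))
E
```

```text
time 0.0
joint_pos [ 1.18599344e+00  5.33505319e-02  1.61432471e+00  7.83613173e-06
  1.47595721e+00 -1.18979883e-01]
joint_vel [-0.00045218  0.00141351  0.00026198 -0.00339477 -0.00093059  0.00148496]
joint_efforts [-1.75997920e-03 -3.93678439e+01 -3.70177102e+01 -8.49719117e-05
  7.02552090e-03 -1.70746421e-05]
tool_pos [0.16393907 0.6024693  0.23004858]
tool_rot [-0.70017215  0.70156762 -0.09388879  0.09352396]
contact_force [-0.31292135  0.85536563 -0.19798346]
ft_torque [-0.02802353  0.03787313 -0.04042951]
gripper_width 1.0014416490152378
-0.0187
scene {'fx': 442.8515417542663, 'fy': 442.8515417542663, 'cx': 323.86844544924156, 'cy': 233.93238960312607, 'k1': -0.07901962310360923, 'rvec': array([ 1.97575131, -0.8502748 ,  0.44941178]), 'tvec': array([-0.3985957 ,  0.2837756 ,  0.56859002])}
top {'fx': 552.4622158455687, 'fy': 552.4622158455687, 'cx': 328.82618380928125, 'cy': 232.4268854648057, 'k1': -0.07356024365976306, 'rvec': array([ 2.14704461, -2.15056362,  0.21575374]), 'tvec': array([-0.0433905 ,  0.55749314,  0.82978143])}
```

View pics/scene0.png

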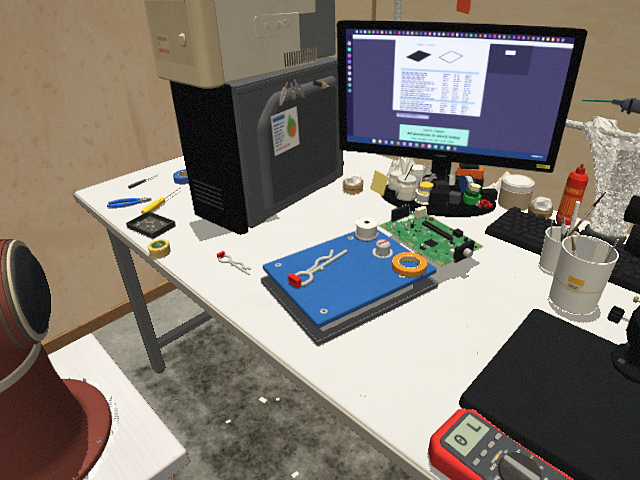

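View pics/top0.png

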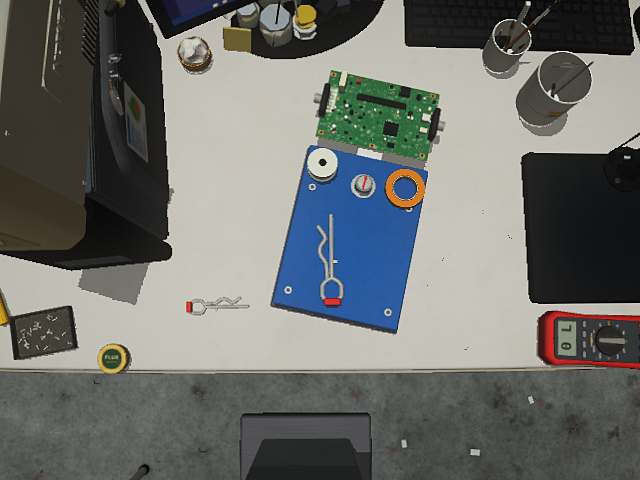

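Both cameras are fixed. There are two clip-like things in the top view: A on the blue deck (about (331,262), long) and B on the bench (about (217,306), about 62 px long). A is the larger (about 90 px long) and lies on the deck, so it fits. I'll confirm with an enlarged crop.

```bash
python3 - <<'E'
import cv2
a=cv2.imread("pics/top0.png");b=cv2.imread("pics/scene0.png")
cv2.imwrite("pics/ctop.png",cv2.resize(a[140:320,270:440],None,fx=3.3,fy=3.3,interpolation=cv2.INTER_CUBIC))
cv2.imwrite("pics/cpin.png",cv2.resize(a[165:205,340:390],None,fx=14,fy=14,interpolation=cv2.INTER_CUBIC))
cv2.imwrite("pics/cscene.png",cv2.resize(b[205:325,205:445],None,fx=3.3,fy=3.3,interpolation=cv2.INTER_CUBIC))
E
```

```text
(no output)
```

View pics/ctop.png

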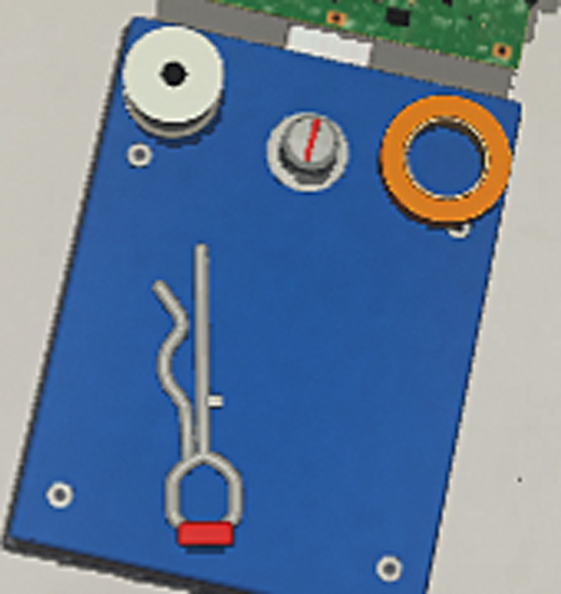

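View pics/cpin.png

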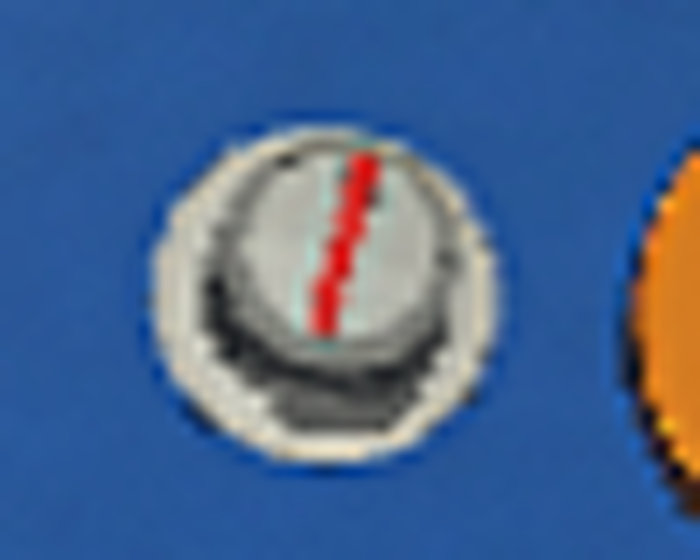

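View pics/cscene.png

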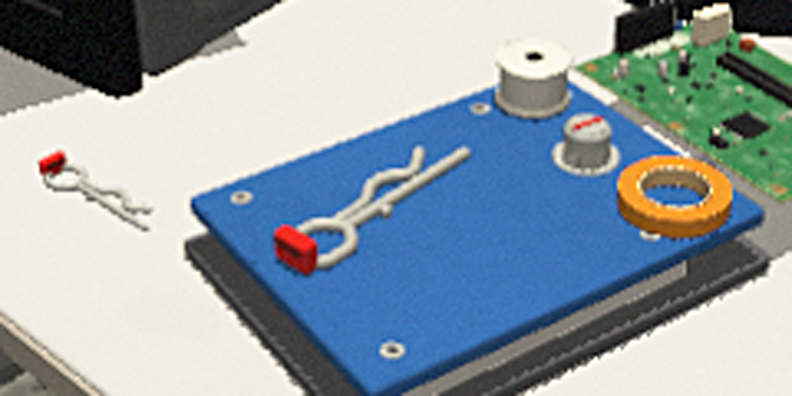

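```bash
cat > h.py <<'E'
import numpy as np,cv2
from plant import manip
from scipy.optimize import least_squares
def cam(n):
    m=manip.camera_model(n);R=cv2.Rodrigues(np.array(m['rvec']))[0]
    return m,R,np.array(m['tvec'])
C={n:cam(n) for n in("scene","top")}
def proj(n,P):
    m,R,t=C[n];p=np.asarray(P)@R.T+t;s=p[...,:2]/p[...,2:]
    r2=(s**2).sum(-1,keepdims=True);s=s*(1+m['k1']*r2)
    return s*[m['fx'],m['fy']]+[m['cx'],m['cy']]
def ray(n,uv):
    m,R,t=C[n];d=(np.asarray(uv,float)-[m['cx'],m['cy']])/[m['fx'],m['fy']];s=d.copy()
    for _ in range(20): s=d/(1+m['k1']*(s@s))
    v=R.T@np.array([s[0],s[1],1]);return -R.T@t,v
def onz(n,uv,z):
    o,v=ray(n,uv);return o+v*(z-o[2])/v[2]
def tri(us,ut):
    f=lambda P:np.r_[proj("scene",P)-us,proj("top",P)-ut]
    r=least_squares(f,onz("top",ut,0.05));return r.x,r.fun
E
python3 - <<'E'
from h import *
cs=lambda x,y:(205+(x+.5)/3.3-.5,205+(y+.5)/3.3-.5)
ct=lambda x,y:(270+(x+.5)/3.3-.5,140+(y+.5)/3.3-.5)
cp=lambda x,y:(340+(x+.5)/14-.5,165+(y+.5)/14-.5)
T={'tip':(cs(466,152),ct(202,245)),'pintop':(cs(588,126),cp(343,245)),'screwL':(cs(241,198),ct(60,495)),
'screwR':(cs(392,350),ct(389,569)),'screwBL':(cs(480,108),ct(139,155)),'spooltop':(cs(535,56),ct(174,74)),'tapetop':(cs(675,182),ct(446,159)),'padtop':(cs(300,231),ct(206,529)),'stop':(cs(386,209),ct(216,401)),'eye':(cs(327,241),ct(204,494)),'smalltip':(cs(147,227),(249,306))}
for k,(a,b) in T.items():
    P,e=tri(a,b);print(k,P.round(4),e.round(2))
print('line',[onz("top",cp(*q),.068).round(4) for q in((367,158),(323,330))])
for q in((202,245),(204,494),(205,460),(204.5,535)): print(onz("top",ct(*q),.0475).round(4))
E
```

```text
tip [ 0.5874 -0.0476  0.0475] [ 0.08 -0.02 -0.05  0.05]
pintop [ 0.6356 -0.1     0.0653] [-0.16  0.04  0.09 -0.1 ]
screwL [0.4675 0.0199 0.0443] [-0.35  0.04  0.17 -0.23]
screwR [ 0.432  -0.136   0.0449] [-0.32  0.06  0.2  -0.24]
screwBL [ 0.6333 -0.0174  0.0445] [-0.31  0.07  0.16 -0.18]
spooltop [ 0.6655 -0.0341  0.0747] [-0.44  0.11  0.23 -0.25]
tapetop [ 0.6284 -0.1663  0.0595] [-0.61  0.17  0.38 -0.38]
padtop [ 0.4508 -0.0489  0.0643] [-0.75  0.11  0.4  -0.52]
stop [ 0.5116 -0.0542  0.049 ] [-0.26  0.05  0.14 -0.17]
eye [ 0.4685 -0.049   0.0477] [-1.15  0.18  0.62 -0.79]
smalltip [0.4436 0.0845 0.0043] [-0.39  0.04  0.18 -0.26]
line [array([ 0.6449, -0.1025,  0.068 ]), array([ 0.6249, -0.0972,  0.068 ])]
[ 0.5875 -0.0477  0.0475]
[ 0.4672 -0.048   0.0475]
[ 0.4834 -0.0486  0.0475]
[ 0.4479 -0.0482  0.0475]
```

```bash
cat >> h.py <<'E'
def redline(img,n,c,r=9):
    x0,y0=int(c[0])-r,int(c[1])-r
    w=img[y0:y0+2*r+1,x0:x0+2*r+1].astype(float)
    red=np.clip(w[...,2]-np.maximum(w[...,1],w[...,0])-25,0,None)
    ys,xs=np.nonzero(red>0);k=red[ys,xs]
    P=np.array([onz(n,(x+x0,y+y0),.068)[:2] for x,y in zip(xs,ys)])
    c=(P*k[:,None]).sum(0)/k.sum();D=P-c
    w_,v=np.linalg.eigh((D*k[:,None]).T@D/k.sum());d=v[:,1]*np.sign(v[0,1])
    return c,np.arctan2(d[1],d[0]),w_
def leg(img,z=.0475,ws=None,p0=None,p1=None):
    # sub-pixel centre of bright wire across its nominal line p0->p1 (top view pixels)
    g=img.astype(float);s=g[...,2]-0.6*g[...,0]   # grey wire vs blue deck
    p0,p1=np.array(p0,float),np.array(p1,float);d=(p1-p0)/np.linalg.norm(p1-p0);nn=np.array([-d[1],d[0]])
    out=[]
    for a in np.linspace(0,1,25):
        q=p0+(p1-p0)*a;off=np.linspace(-4,4,33);pp=(q+off[:,None]*nn).astype(np.float32)
        v=cv2.remap(s.astype(np.float32),pp[:,0],pp[:,1],cv2.INTER_LINEAR).ravel();v=np.clip(v-v.min()-20,0,None)
        if v.sum()>0: out.append(onz("top",q+nn*(v@off)/v.sum(),z)[:2])
    out=np.array(out);vx,vy,x,y=cv2.fitLine(out.astype(np.float32),cv2.DIST_HUBER,0,.01,.01).ravel()
    if vx<0:vx,vy=-vx,-vy
    return np.array([x,y]),np.arctan2(vy,vx)
E
python3 - <<'E'
from h import *
from scipy.spatial.transform import Rotation as Ro
a=cv2.imread("pics/top0.png");b=cv2.imread("pics/scene0.png")
print(redline(a,"top",(364,182)),redline(b,"scene",(383,243)))
print(leg(a,p0=(331.1,216),p1=(331.3,252)), leg(a,p0=(331.1,216),p1=(331.6,275)))
# eye sides: columns profile rows 286-294
g=a.astype(float)
for r in (286,289,292,295): print(r,(g[r,318:348,2]-.6*g[r,318:348,0]).astype(int))
q=manip.state()['tool_rot'];R=Ro.from_quat(np.r_[q[1:],q[0]]).as_matrix();print(R.round(3))
E
```

```text
(array([ 0.63512969, -0.09969328]), np.float64(-0.27629048456514954), array([7.32169206e-07, 3.85113418e-05])) (array([ 0.63515411, -0.09977125]), np.float64(-0.2536865753870199), array([2.09219850e-06, 3.31029609e-05]))
(array([ 0.5559134 , -0.04727186], dtype=float32), np.float32(0.003871133)) (array([ 0.5389869 , -0.04727347], dtype=float32), np.float32(6.438103e-05))
286 [-56 -51  46  76  74  69   0 -61 -57 -54 -53 -52 -54 -55 -55 -53 -54 -54
 -55 -62 -46  45  72  80  75   3 -59 -56 -54 -55]
289 [-58 -54  45  76  74  70   6 -59 -55 -53 -53 -54 -54 -55 -55 -54 -55 -54
 -55 -56 -70  32  72  82  74  18 -56 -60 -55 -55]
292 [-56 -51  45  76  73  71   6 -58 -55 -53 -53 -54 -53 -53 -52 -53 -53 -53
 -54 -55 -70  34  70  83  75  19 -53 -59 -56 -55]
295 [-53 -66  33  70  86  77  26 -46 -60 -55 -54 -53 -53 -53 -53 -54 -53 -54
 -56 -64 -42  46  78  75  70  -1 -59 -57 -55 -55]
[[ 0.965 -0.001  0.263]
 [-0.263 -0.002  0.965]
 [-0.    -1.    -0.002]]
```

```bash
python3 -m jog '{"offset":[[0.4,-0.86,0],[0.4,-0.86,0],[0.4,-0.86,0],[0.4,-0.86,0],[0.4,-0.86,0],[0.4,-0.86,0],[0.4,-0.86,0],[0.4,-0.86,0],[0.4,-0.86,0],[0.4,-0.86,0],[0.4,-0.86,0],[0.4,-0.86,0]],"angular":[[0,0,0.2],[0,0,0.2],[0,0,0.2],[0,0,0.2],[0,0,0.2],[0,0,0.2],[0,0,0.2],[0,0,0.2],[0,0,0.2],[0,0,0.2],[0,0,0.2],[0,0,0.2]],"jaw":[85,85,85,85,60,60,52,52,52,52,52,52]}'
python3 - <<'E'
from h import *
from scipy.spatial.transform import Rotation as Ro
q=manip.state()['tool_rot'];R=Ro.from_quat(np.r_[q[1:],q[0]]).as_matrix();print(R.round(3))
E
```

```text
time: 1.3
tool_pos: [0.4043, 0.0851, 0.2311]
tool_rot: [0.707, -0.707, 0.005, -0.005]
contact_force: [1.2, -0.4, -0.1]
gripper_width: 0.611
[[ 1.     0.     0.014]
 [-0.014  0.     1.   ]
 [ 0.    -1.     0.   ]]
```

```bash
python3 -m jog '{"offset":[[0.31,-0.66,0],[0.31,-0.66,0],[0.31,-0.66,0],[0.31,-0.66,0],[0,0,-0.8],[0,0,-0.8],[0,0,-0.8],[0,0,-0.6],[0,0,0],[0,0,0]],"angular":[[0,0,0.13],[0,0,0],[0,0,0],[0,0,0],[0,0,0],[0,0,0],[0,0,0],[0,0,0],[0,0,0],[0,0,0]],"jaw":[52,52,52,52,52,52,52,52,52,52]}'
python3 - <<'E'
from h import *
a=manip.grab_frame("top");b=manip.grab_frame("scene")
cv2.imwrite("pics/t1.png",cv2.resize(a[160:340,250:450],None,fx=3,fy=3,interpolation=cv2.INTER_CUBIC))
cv2.imwrite("pics/s1.png",cv2.resize(b[185:325,205:445],None,fx=3.3,fy=3.3,interpolation=cv2.INTER_CUBIC))
E
```

```text
time: 2.3
tool_pos: [0.4659, -0.0449, 0.0814]
tool_rot: [0.707, -0.707, 0.001, 0.0]
contact_force: [0.2, 0.2, 1.3]
gripper_width: 0.61
```

View pics/t1.png

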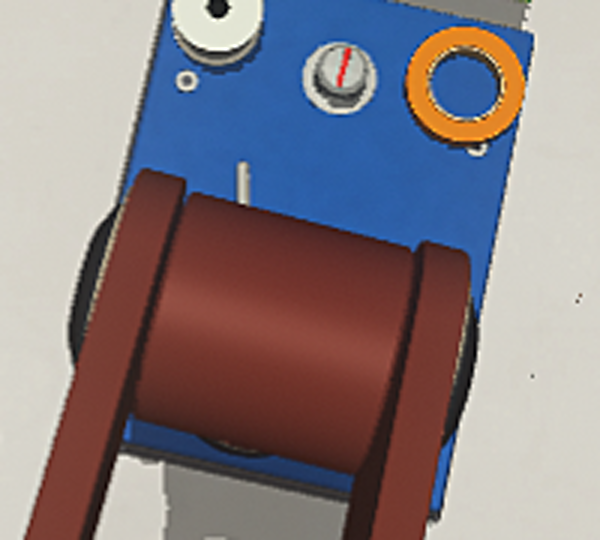

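View pics/s1.png

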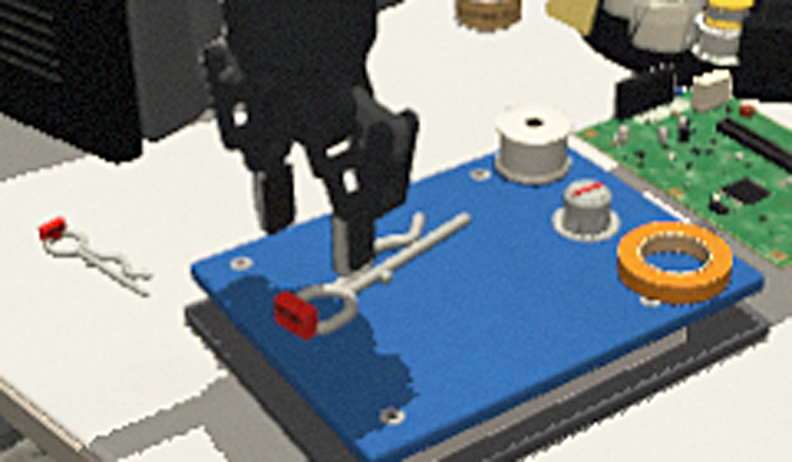

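```bash
python3 -m jog '{"offset":[[0,-0.05,0],[0,0,-0.35],[0,0,-0.35],[0,0,0],[0,0,0]],"angular":[[0,0,0],[0,0,0],[0,0,0],[0,0,0],[0,0,0]],"jaw":[52,52,52,52,52]}'
python3 - <<'E'
from h import *
print(manip.state()['tool_pos'])
b=manip.grab_frame("scene")
cv2.imwrite("pics/s2.png",cv2.resize(b[205:325,265:365],None,fx=5,fy=5,interpolation=cv2.INTER_CUBIC))
E
```

```text
time: 2.9
tool_pos: [0.4668, -0.0477, 0.0474]
tool_rot: [-0.707, 0.707, 0.0, 0.001]
contact_force: [0.6, 0.4, 0.5]
gripper_width: 0.612
[ 0.46679399 -0.04770124  0.04738495]
```

View pics/s2.png

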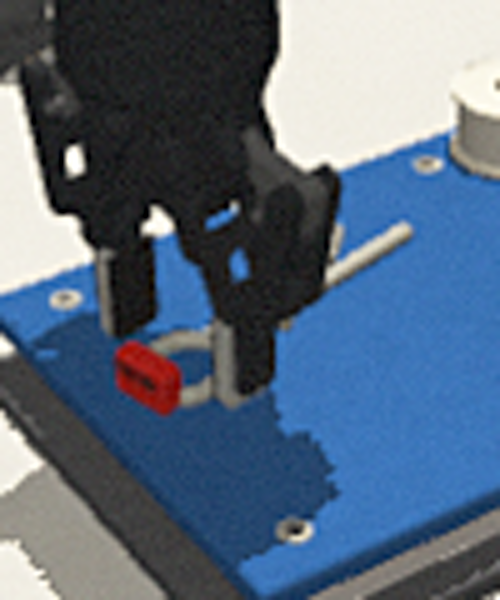

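The fingers straddle the eye on both sides (pad at about (150,378) in the crop). Next I lower a little and close.

```bash
python3 -m jog '{"offset":[[0,0,-0.06],[0,0,0],[0,0,0],[0,0,0],[0,0,0],[0,0,0]],"angular":[[0,0,0],[0,0,0],[0,0,0],[0,0,0],[0,0,0],[0,0,0]],"jaw":[52,52,42,30,30,30]}'
python3 - <<'E'
from h import *
b=manip.grab_frame("scene");s=manip.state();print(s['tool_pos'],s['contact_force'])
cv2.imwrite("pics/s3.png",cv2.resize(b[205:325,265:365],None,fx=5,fy=5,interpolation=cv2.INTER_CUBIC))
E
```

```text
time: 3.55
tool_pos: [0.4666, -0.0476, 0.0441]
tool_rot: [-0.707, 0.707, -0.0, 0.001]
contact_force: [-2.4, 0.2, 6.3]
gripper_width: 0.401
[ 0.46662105 -0.04754829  0.04408444] [-2.72852707  0.94364232  6.17309873]
```

View pics/s3.png

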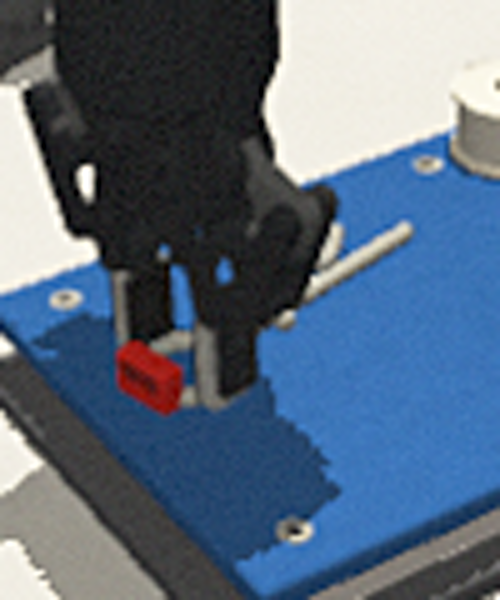

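```bash
python3 -m jog '{"offset":[[0,0,0.03],[0,0,0],[0.1,-0.05,0],[0.1,-0.05,0],[0.1,-0.05,0],[0.1,-0.05,0],[0.11,-0.05,0],[0.11,-0.04,0],[0,0,0],[0,0,0]],"angular":[[0,0,0],[0,0,0],[0,0,-0.43],[0,0,-0.43],[0,0,-0.43],[0,0,-0.43],[0,0,-0.43],[0,0,-0.42],[0,0,0],[0,0,0]],"jaw":[30,30,30,30,30,30,30,30,30,30]}'
python3 - <<'E'
from h import *
a=manip.grab_frame("top");b=manip.grab_frame("scene");s=manip.state();print(s['tool_pos'],s['contact_force'])
from scipy.spatial.transform import Rotation as Ro
q=manip.state()['tool_rot'];R=Ro.from_quat(np.r_[q[1:],q[0]]).as_matrix();print(R.round(3))
cv2.imwrite("pics/s4r.png",b);cv2.imwrite("pics/t4r.png",a)
cv2.imwrite("pics/s4.png",cv2.resize(b[215:315,275:435],None,fx=5,fy=5,interpolation=cv2.INTER_CUBIC))
cv2.imwrite("pics/t4.png",cv2.resize(a[150:270,300:420],None,fx=5,fy=5,interpolation=cv2.INTER_CUBIC))
E
```

```text
time: 4.6
tool_pos: [0.4968, -0.0619, 0.0443]
tool_rot: [0.701, -0.701, 0.095, -0.095]
contact_force: [0.8, -0.1, -1.5]
gripper_width: 0.398
[ 0.49671045 -0.06179779  0.04442674] [-0.44416462 -0.41664794 -1.06423331]
[[ 0.964 -0.001  0.266]
 [-0.266  0.     0.964]
 [-0.001 -1.     0.   ]]
```

View pics/s4.png

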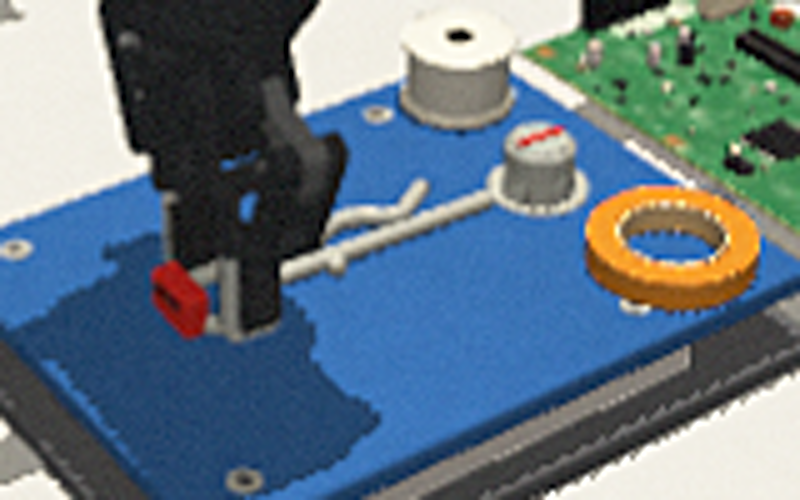

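View pics/t4.png

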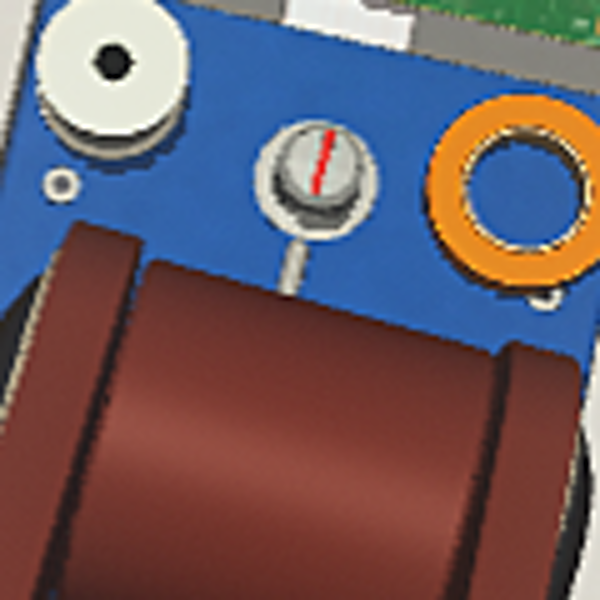

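The leg points at the pin, with its tip just short of it: about (490,197) in the scene crop and (300,240) in the top crop. Next I compute how far its line passes from the axis.

```bash
cat >> h.py <<'E'
def legfit(img,n,p0,p1,z=.048,bias=None):
    g=img.astype(float);s=(g[...,2]-0.6*g[...,0]).astype(np.float32)
    p0,p1=np.array(p0,float),np.array(p1,float);d=(p1-p0)/np.linalg.norm(p1-p0);nn=np.array([-d[1],d[0]]);out=[]
    off=np.linspace(-4,4,65)
    for a in np.linspace(0,1,25):
        q=p0+(p1-p0)*a;pp=(q+off[:,None]*nn).astype(np.float32)
        v=cv2.remap(s,pp[:,0],pp[:,1],cv2.INTER_LINEAR).ravel();v=np.clip(v-v.min()-25,0,None)
        if v.sum()>0: out.append(onz(n,q+nn*(v@off)/v.sum(),z)[:2])
    o=np.array(out);vx,vy,x,y=cv2.fitLine(o.astype(np.float32),cv2.DIST_HUBER,0,.01,.01).ravel()
    if vx<0:vx,vy=-vx,-vy
    pin=np.array([.6352,-.0998]);lat=vx*(y-pin[1])-vy*(x-pin[0])
    return float(np.arctan2(vy,vx)),float(lat)*1000,(o[0],o[-1])
E
python3 - <<'E'
from h import *
a=cv2.imread("pics/t4r.png");b=cv2.imread("pics/s4r.png")
c=lambda x,y:(275+(x+.5)/5-.5,215+(y+.5)/5-.5);d=lambda x,y:(300+(x+.5)/5-.5,150+(y+.5)/5-.5)
print(legfit(b,"scene",c(350,246),c(480,202)))
print(legfit(a,"top",d(292,285),d(298,250)))
print(redline(a,"top",(364,184)),redline(b,"scene",(383,242)))
for z in(.0475,.0485): print(onz("scene",c(492,197),z),onz("top",d(300,240),z))
print(tri(c(492,197),d(300,240)))
E
```

```text
(-0.31172001361846924, -1.4845102557238774, (array([ 0.55147096, -0.07635989]), array([ 0.60854584, -0.09222184])))
(-0.2528352737426758, 0.3118558701852977, (array([ 0.59957562, -0.09014367]), array([ 0.61092225, -0.09317892])))
(array([ 0.63515518, -0.09970708]), np.float64(-0.27615088603681437), array([7.37826426e-07, 3.87380008e-05])) (array([ 0.63521087, -0.09978218]), np.float64(-0.251085929763372), array([2.09254648e-06, 3.34910489e-05]))
[ 0.61393207 -0.09423789  0.0475    ] [ 0.61430829 -0.09409232  0.0475    ]
[ 0.61274715 -0.09514178  0.0485    ] [ 0.61407343 -0.09400139  0.0485    ]
(array([ 0.61431304, -0.09406691,  0.04726021]), array([ 0.04976   , -0.01180045, -0.0288035 ,  0.03112923]))
```

```bash
python3 -m jog '{"offset":[[0.058,-0.016,0],[0.058,-0.016,0],[0.058,-0.016,0],[0.058,-0.016,0],[0,0,0]],"angular":[[0,0,0],[0,0,0],[0,0,0],[0,0,0],[0,0,0]],"jaw":[30,30,30,30,30]}'
python3 -m jog '{"offset":[[0.058,-0.016,0],[0.058,-0.016,0],[0,0,0]],"angular":[[0,0,0],[0,0,0],[0,0,0]],"jaw":[30,30,30]}'
```

```text
time: 5.2
tool_pos: [0.5093, -0.0653, 0.0449]
tool_rot: [-0.701, 0.701, -0.095, 0.095]
contact_force: [0.0, 0.2, -1.8]
gripper_width: 0.398
time: 5.5
tool_pos: [0.515, -0.0669, 0.0449]
tool_rot: [-0.701, 0.701, -0.095, 0.095]
contact_force: [0.1, 0.2, -1.1]
gripper_width: 0.394
```

```bash
python3 -m jog '{"offset":[[0.058,-0.016,0],[0.058,-0.016,0],[0.058,-0.016,0],[0.058,-0.016,0],[0.058,-0.016,0],[0.058,-0.016,0],[0,0,0]],"angular":[[0,0,0],[0,0,0],[0,0,0],[0,0,0],[0,0,0],[0,0,0],[0,0,0]],"jaw":[30,30,30,30,30,30,30]}'
python3 - <<'E'
from h import *
a=manip.grab_frame("top");b=manip.grab_frame("scene");s=manip.state();print(s['tool_pos'],s['contact_force'],s['gripper_width'])
cv2.imwrite("pics/s5r.png",b);cv2.imwrite("pics/t5r.png",a)
cv2.imwrite("pics/s5.png",cv2.resize(b[215:315,275:435],None,fx=5,fy=5,interpolation=cv2.INTER_CUBIC))
cv2.imwrite("pics/t5.png",cv2.resize(a[150:270,300:420],None,fx=5,fy=5,interpolation=cv2.INTER_CUBIC))
E
```

```text
time: 6.2
tool_pos: [0.5324, -0.0717, 0.0449]
tool_rot: [-0.701, 0.701, -0.095, 0.095]
contact_force: [-0.2, -0.5, -1.3]
gripper_width: 0.398
[ 0.53203719 -0.07156394  0.04477392] [-0.70360978  0.31998783 -1.66164958] 0.39948863524235656
```

View pics/s5.png

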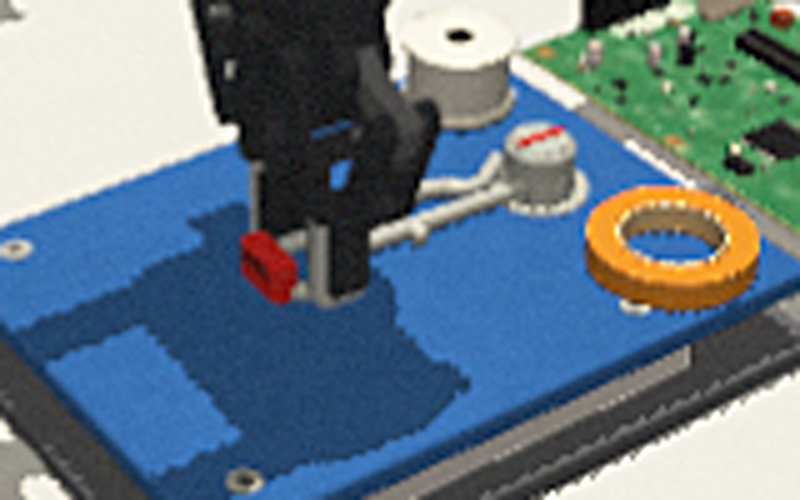

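View pics/t5.png

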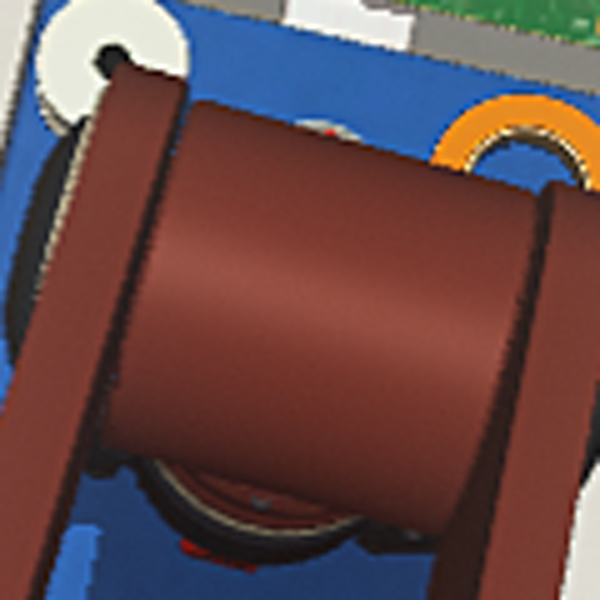

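```bash
python3 -m jog '{"offset":[[0.058,-0.016,0],[0.058,-0.016,0],[0.058,-0.016,0],[0.058,-0.016,0]],"angular":[[0,0,0],[0,0,0],[0,0,0],[0,0,0]],"jaw":[30,30,30,30]}'
python3 -m jog '{"offset":[[0.058,-0.016,0],[0,0,0]],"angular":[[0,0,0],[0,0,0]],"jaw":[30,30]}'
python3 -m jog '{"offset":[[0.058,-0.016,0],[0,0,0]],"angular":[[0,0,0],[0,0,0]],"jaw":[30,30]}'
```

```text
time: 6.7
tool_pos: [0.5422, -0.0739, 0.0441]
tool_rot: [0.701, -0.7, 0.097, -0.093]
contact_force: [-6.6, 4.7, 2.4]
gripper_width: 0.397
time: 6.9
tool_pos: [0.5463, -0.0745, 0.0444]
tool_rot: [0.701, -0.7, 0.095, -0.094]
contact_force: [-0.2, 4.9, -0.9]
gripper_width: 0.392
time: 7.1
tool_pos: [0.5495, -0.0752, 0.0445]
tool_rot: [0.701, -0.7, 0.095, -0.095]
contact_force: [-0.6, 4.3, -0.9]
gripper_width: 0.401
```

```bash
python3 - <<'E'
from h import *
b=manip.grab_frame("scene");s=manip.state();print(s['tool_pos'],s['contact_force'],s['ft_torque'])
cv2.imwrite("pics/s6r.png",b)
cv2.imwrite("pics/s6.png",cv2.resize(b[215:315,295:435],None,fx=5.5,fy=5.5,interpolation=cv2.INTER_CUBIC))
E
```

```text
[ 0.54965594 -0.07527497  0.04459753] [-0.16636029  4.68482116 -2.2026423 ] [ 0.89268937 -0.02378467  0.43438741]
```

View pics/s6.png

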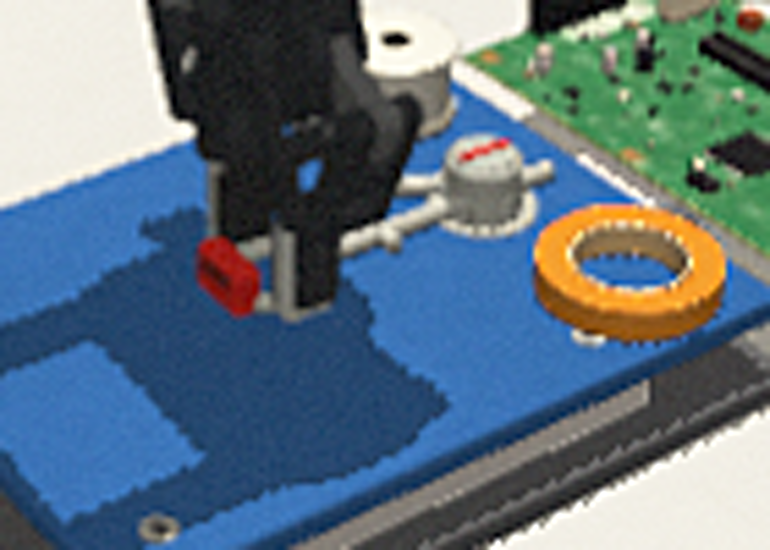

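The leg has passed through the pin (tip out at about (545,170)), the bow is riding the pin's side, and forces are low. I continue pushing.

```bash
python3 -m jog '{"offset":[[0.058,-0.016,0],[0.058,-0.016,0],[0,0,0]],"angular":[[0,0,0],[0,0,0],[0,0,0]],"jaw":[30,30,30]}'
python3 -m jog '{"offset":[[0.058,-0.016,0],[0.058,-0.016,0],[0,0,0]],"angular":[[0,0,0],[0,0,0],[0,0,0]],"jaw":[30,30,30]}'
python3 -m jog '{"offset":[[0.058,-0.016,0],[0.058,-0.016,0],[0,0,0]],"angular":[[0,0,0],[0,0,0],[0,0,0]],"jaw":[30,30,30]}'
```

```text
time: 7.45
tool_pos: [0.5549, -0.0766, 0.0444]
tool_rot: [0.702, -0.7, 0.095, -0.094]
contact_force: [-1.9, 5.4, -1.5]
gripper_width: 0.399
time: 7.75
tool_pos: [0.5621, -0.0785, 0.0449]
tool_rot: [0.701, -0.7, 0.094, -0.096]
contact_force: [2.1, 5.3, -2.0]
gripper_width: 0.398
time: 8.05
tool_pos: [0.5685, -0.0809, 0.0454]
tool_rot: [0.701, -0.7, 0.094, -0.096]
contact_force: [4.7, 3.9, -2.6]
gripper_width: 0.4
```

```bash
python3 -m jog '{"offset":[[0.058,-0.016,0],[0.058,-0.016,0],[0,0,0]],"angular":[[0,0,0],[0,0,0],[0,0,0]],"jaw":[30,30,30]}'
python3 - <<'E'
from h import *
b=manip.grab_frame("scene");s=manip.state();print(s['tool_pos'],s['contact_force'],s['ft_torque'])
cv2.imwrite("pics/s7.png",cv2.resize(b[215:315,295:435],None,fx=5.5,fy=5.5,interpolation=cv2.INTER_CUBIC))
E
```

```text
time: 8.35
tool_pos: [0.5734, -0.0835, 0.0451]
tool_rot: [-0.7, 0.701, -0.095, 0.096]
contact_force: [3.1, 0.5, -1.6]
gripper_width: 0.396
[ 0.57326953 -0.0834393   0.04510133] [ 1.4823099   1.55327302 -1.60706666] [ 0.1414295  -0.32192625  0.05607296]
```

View pics/s7.png

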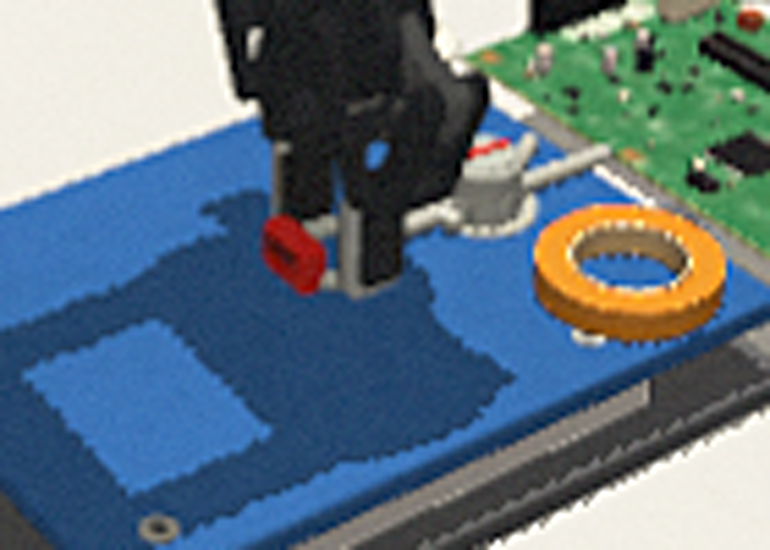

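```bash
python3 - <<'E'
from h import *
y=-.268;d=np.array([np.cos(y),np.sin(y)]);n=np.array([-d[1],d[0]]);pin=np.array([.6352,-.0998])
for nm,(a,b,z) in {'flare':(38,20,.0475),'flareup':(38,20,.056),'tip':(59.5,0,.0475),'padtop':(-80,0,.062)}.items():
    P=np.r_[pin+d*a/1e3+n*b/1e3,z];u=proj("scene",P);print(nm,((u-[295,215])*5.5).round())
E
```

```text
flare [529. 140.]
flareup [530. 120.]
tip [609. 148.]
padtop [291. 230.]
```

The flare end is seen at about (528,142) against a prediction of (529,140), so the clip lies flat. The tip is at about (606,150) against (609,148), so roughly 1 mm is left. I nudge gently, then release.

```bash
python3 -m jog '{"offset":[[0.02,-0.005,0],[0.01,-0.003,0],[0,0,0]],"angular":[[0,0,0],[0,0,0],[0,0,0]],"jaw":[30,30,30]}'
python3 -m jog '{"offset":[[0,0,0],[0,0,0],[0,0,0],[0,0,0],[0,0,0],[0,0,0.3],[0,0,0.8],[0,0,0.8]],"angular":[[0,0,0],[0,0,0],[0,0,0],[0,0,0],[0,0,0],[0,0,0],[0,0,0],[0,0,0]],"jaw":[40,46,50,50,50,50,50,50]}'
python3 -m jog '{"offset":[[0,0,1],[-1,0,0.5],[-1,0,0.5],[-0.8,0.5,0.3],[-0.5,0.8,0],[0,1,0],[0,1,0],[0,1,0],[0,1,0],[0,0,0],[0,0,0]],"angular":[[0,0,0],[0,0,0],[0,0,0],[0,0,0],[0,0,0],[0,0,0],[0,0,0],[0,0,0],[0,0,0],[0,0,0],[0,0,0]],"jaw":[50,50,50,50,50,50,50,50,50,50,50]}'
python3 - <<'E'
from h import *
a=manip.grab_frame("top");b=manip.grab_frame("scene")
cv2.imwrite("pics/s8r.png",b);cv2.imwrite("pics/t8r.png",a)
cv2.imwrite("pics/s8.png",cv2.resize(b[215:315,295:435],None,fx=5.5,fy=5.5,interpolation=cv2.INTER_CUBIC))
cv2.imwrite("pics/t8.png",cv2.resize(a[140:260,290:440],None,fx=5,fy=5,interpolation=cv2.INTER_CUBIC))
E
```

```text
time: 8.7
tool_pos: [0.5738, -0.0834, 0.0447]
tool_rot: [-0.701, 0.701, -0.095, 0.095]
contact_force: [0.0, -0.4, -2.0]
gripper_width: 0.4
time: 9.5
tool_pos: [0.5734, -0.083, 0.1409]
tool_rot: [0.701, -0.701, 0.096, -0.095]
contact_force: [0.1, -0.5, 0.5]
gripper_width: 0.588
time: 10.6
tool_pos: [0.4193, 0.1829, 0.2505]
tool_rot: [-0.701, 0.701, -0.094, 0.094]
contact_force: [-0.3, 0.7, -0.2]
gripper_width: 0.588
```

View pics/s8.png

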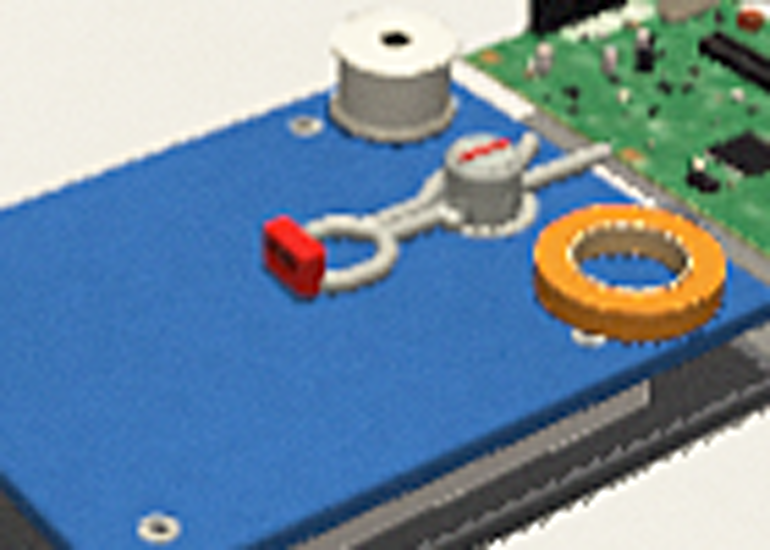

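View pics/t8.png

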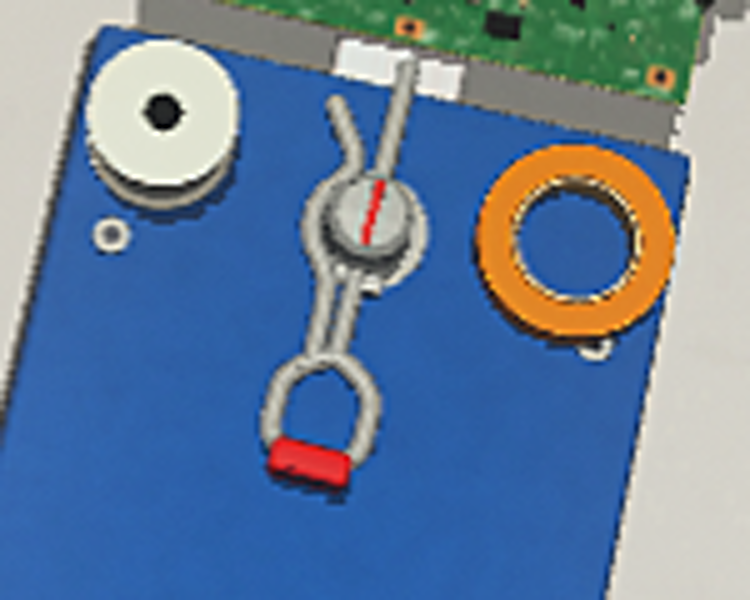

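```bash
python3 - <<'E'
from h import *
c=lambda x,y:(295+(x+.5)/5.5-.5,215+(y+.5)/5.5-.5);d=lambda x,y:(290+(x+.5)/5-.5,140+(y+.5)/5-.5)
a=cv2.imread("pics/t8r.png");b=cv2.imread("pics/s8r.png");a0=cv2.imread("pics/top0.png")
print(redline(a,"top",(364,182)))
pin=np.array([.6352,-.0998])
y=-.268;u=np.array([np.cos(y),np.sin(y)]);n=np.array([-u[1],u[0]])
def rep(k,P):q=P[:2]-pin;print(k,P.round(4),(q@u*1e3).round(1),(q@n*1e3).round(1))
P,e=tri(c(609,150),d(408,55));rep('tip tri',P)
rep('tip top',onz("top",d(408,53),.0475))
P,e=tri(c(293,229),d(309,453));rep('padtop',P);print(e.round(1))
P,e=tri(c(291,265),d(309,470));
rep('eye',onz("top",d(323,410),.0475)); rep('padtop rear',onz("top",d(306,480),.062))
rep('flare',onz("top",d(333,100),.0475)); rep('stop',onz("top",d(371,284),.0475))
# undisturbed objects: change in image
for nm,(x0,y0,x1,y1) in {'spool':(304,145,340,180),'tape':(385,167,427,210)}.items():
    print(nm,cv2.phaseCorrelate(a0[y0:y1,x0:x1,1].astype(np.float32),a[y0:y1,x0:x1,1].astype(np.float32)),np.abs(a0[y0:y1,x0:x1].astype(int)-a[y0:y1,x0:x1]).mean())
E
```

```text
(array([ 0.63513397, -0.09969787]), np.float64(-0.2760586719851386), array([7.34046050e-07, 3.85725042e-05]))
tip tri [ 0.6936 -0.1143  0.0465] 60.1 1.4
tip top [ 0.694  -0.1143  0.0475] 60.5 1.6
padtop [ 0.5581 -0.0789  0.0635] -79.9 -0.3
[ 0.2 -0.  -0.1  0.1]
eye [ 0.575  -0.0849  0.0475] -62.0 -1.6
padtop rear [ 0.55   -0.0781  0.062 ] -87.9 -1.7
flare [ 0.6778 -0.0895  0.0475] 38.4 21.3
stop [ 0.6163 -0.1009  0.0475] -17.9 -6.1
spool ((-0.017027299574166932, 0.019378536475034736), 0.9970065220086662) 10.252380952380953
tape ((0.5204017674403758, 0.4754717313315773), 0.9995329379593885) 8.143964562569213
```

```bash
python3 - <<'E'
from h import *
for f in("top0","t4r","t8r"):
    a=cv2.imread(f"pics/{f}.png");h=cv2.cvtColor(a,cv2.COLOR_BGR2HSV)
    m=cv2.inRange(h,(8,150,120),(25,255,255));m[:,:380]=0;m[:,432:]=0;m[:165]=0;m[215:]=0
    w=cv2.inRange(a[...,0],185,255);w[:145]=0;w[180:]=0;w[:,:306]=0;w[:,338:]=0
    for q in(m,w):
        ys,xs=np.nonzero(q);print(f,len(xs),xs.mean().round(2),ys.mean().round(2))
print(manip.state()['time'],manip.state()['contact_force'])
E
```

```text
top0 679 404.65 187.76
top0 623 321.72 161.77
t4r 684 404.63 187.82
t4r 654 321.64 161.7
t8r 679 404.63 187.73
t8r 645 321.68 161.72
10.7 [0.43004491 0.067526   0.23596013]
```

The spool and tape have not moved (centroids within 0.1 px). The clip is home within about 1 mm, flat, and the gripper is clear.

```bash
python3 -c "
from plant import manip
print(manip.job_done())"
```

```text
the job is handed in; nothing more can be done
None
```

The big R-clip is in the pin: the leg is right through the cross hole, the bow has sprung over the pin, and the clip lies flat on the deck. I gripped it by the eye, lined it up with the red line (about -0.27 rad in the world frame), slid it in, let go and moved the gripper clear. I handed the job in about 10.7 s into the 58 s allowed. The highest force I read at the end of a move was about 8 N.

**Position:** the last pictures put the tip about 60 mm past the pin's axis (59.5 mm nominal), the flare at 38.4 mm (38 nominal) and the eye at -62 mm (-63 nominal). The clip is therefore home to within about 1 mm. The tip stands at about 46.5 mm and the pad top at 63.5 mm above the bench, as they should for a clip lying flat.

**Spool and tape roll:** their centroids in the top view are within 0.1 px of the start. A phase-correlation check gave about 0.5 px for the tape, which I took as an artefact because the centroids did not move and the gripper never came near it.

**Small disagreements:** the scene and top views differed by about 0.02 rad on the red line's direction. The gripper's opening read about 34 mm on the 37 mm eye. Neither got in the way.

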